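# Gauge-check the hanging paddles and snap them into the carrier

## Task

Two or three steel paddles hang on the hook rack. One after another, from the widest blade to the narrowest, lift each off its hook, press it upright down onto the middle of the plunger gauge until its lower edge rests on the two stop pads and the sprung plunger is fully in, and hold it there steady for a good six seconds, while its pointer settles; then push it down into any free bay of the clip carrier until it clicks fully home, and let go. Leave the other things on the table where they are.

Things in the scene. Friction and masses are not known exactly. Their poses are not given: they have to be found in the camera images.
- paddle_wide: The widest paddle: upright steel blade 80 mm wide (y), 10 thick (x), black handle on top; 0.2 kg; may be absent (None). Origin: middle of the lower edge; z up. Above it: blade 0-65 mm (edge rounded, groove 3 deep across both faces at 19-35), neck 16 wide to 100, crossbar 100-110 (64 long, y), handle 110-166 (30 along y, 12 along x; grip across the 30 at about 143).
- paddle_mid: The middle-width paddle: upright steel blade 60 mm wide (y), 10 thick (x), black handle on top; 0.2 kg; may be absent (None). Origin: middle of the lower edge; z up. Above it: blade 0-65 mm (edge rounded, groove 3 deep across both faces at 19-35), neck 16 wide to 100, crossbar 100-110 (64 long, y), handle 110-166 (30 along y, 12 along x; grip across the 30 at about 143).
- paddle_narrow: The narrowest paddle: upright steel blade 42 mm wide (y), 10 thick (x), black handle on top; 0.2 kg; may be absent (None). Origin: middle of the lower edge; z up. Above it: blade 0-65 mm (edge rounded, groove 3 deep across both faces at 19-35), neck 16 wide to 100, crossbar 100-110 (64 long, y), handle 110-166 (30 along y, 12 along x; grip across the 30 at about 143).
- hook_rack: Fixed rack at the far side with three two-pronged hooks in a row along its y, 105 mm apart; each paddle hangs by its crossbar on one. Origin on the table under the line of the crossbars; x points to the back of the rack, away from the robot. The back bar's face is 50 mm behind the crossbars' middle, its top 212 mm above the table.
- hook0 (a point): Hook at the rack's +y end: the point midway between its prongs (8 mm round, 36 mm between centres, along x) at their upper side, 200 mm above the table. Their front ends, to 24 mm in front of here, turn up 12 mm: lift a paddle 15 to 23 mm (at 27 the blade meets the prongs from below), then draw it out along the rack's -x by 45 mm or more.
- hook1 (a point): The same, middle hook.
- hook2 (a point): The same, hook at the rack's -y end.
- gauge: Plunger gauge: heavy loose block (3 kg) on a grey base 100 (x) by 110 mm (y); it may get knocked aside. Origin under its middle, z up. Two steel stop pads, 40 mm (x) by 22 mm (y), side by side along y with a 20 mm gap, tops 70 mm above the table; in the gap stands the plunger. A paddle goes on with its width along the gauge's y, bearing on both pads.
- gauge_stop (a point): Centre of the gauge on the plunger's axis, at the height of the pads' tops; a paddle pressed fully down has its origin here.
- gauge_plunger (a joint): The sprung round plunger (16 mm across) between the pads: 0 = out, its tip 12 mm above the pads; 0.012 = pressed flush with them. It takes about 4 N to start and 9 N when fully in, so it lifts a paddle that is let go. A brass pointer in front of the pads goes down with it.
- carrier: Fixed clip carrier: grey base 190 (x) by 90 (y) by 12 mm with three bays 60 mm apart along its x. Origin under its middle, z up. Each bay is a slot along y, open above and at both ends, between two aluminium cheeks 44 mm long (y), 40 tall, 13 apart, with steel lead-ins flaring to about 30 mm at 66 mm above the table.
- bay0 (a point): Bay at the carrier's -x end: middle of the slot's floor, 12 mm above the table; a seated paddle has its origin here (within 2 mm), its width along the carrier's y. A sprung ball 18 mm across in the +x cheek, 27 mm above the floor, stands 5 mm into the slot; pushing a paddle past it takes some 6 to 15 N, and it snaps into the groove when the paddle is home.
- bay1 (a point): The same, middle bay.
- bay2 (a point): The same, bay at the carrier's +x end.
- tape_roll: Bystander: roll of masking tape lying flat, 86 mm across, 24 mm tall; origin under its middle.
- wrench: Bystander: steel spanner lying flat, 206 mm long (its y), 30 mm wide, 8 mm thick; origin under its middle.
- sight_glass: Bystander: standing sight glass, 64 mm across, 80 mm tall; origin under its middle.

How it is judged:
On the way, in this order (a step that is already met when the one before it is completed fails the run):
1. the widest paddle, if present, is held upright and steady on the middle of the gauge, resting on the stop pads with the plunger fully in, for 3 s (horizontal distance between paddle_wide and gauge_stop below 0.011 m and z of paddle_wide in the frame of gauge_stop between -0.004 and 0.0015 m and angle between paddle_wide's own z axis and vertical below 0.12 rad and linear speed of paddle_wide below 0.02 m/s), for 3 s.
2. the middle-width paddle, if present, is held upright and steady on the middle of the gauge, resting on the stop pads with the plunger fully in, for 3 s (horizontal distance between paddle_mid and gauge_stop below 0.011 m and z of paddle_mid in the frame of gauge_stop between -0.004 and 0.0015 m and angle between paddle_mid's own z axis and vertical below 0.12 rad and linear speed of paddle_mid below 0.02 m/s), for 3 s.
3. the narrowest paddle, if present, is held upright and steady on the middle of the gauge, resting on the stop pads with the plunger fully in, for 3 s (horizontal distance between paddle_narrow and gauge_stop below 0.011 m and z of paddle_narrow in the frame of gauge_stop between -0.004 and 0.0015 m and angle between paddle_narrow's own z axis and vertical below 0.12 rad and linear speed of paddle_narrow below 0.02 m/s), for 3 s.
At the end, for the whole second after the job is handed in: Every paddle present stands upright (within 0.1 rad), released and at rest in a bay of the carrier, its lower edge within 2.5 mm of the slot's floor and its middle within 15 mm of the bay's (angle between each of paddle_wide, paddle_mid, paddle_narrow's own z axis and vertical below 0.1 rad and linear speed of each of paddle_wide, paddle_mid, paddle_narrow below 0.02 m/s and ((horizontal distance between paddle_wide and bay0 below 0.015 m and z of paddle_wide in the frame of bay0 below 0.0025 m) or (horizontal distance between paddle_wide and bay1 below 0.015 m and z of paddle_wide in the frame of bay1 below 0.0025 m) or (horizontal distance between paddle_wide and bay2 below 0.015 m and z of paddle_wide in the frame of bay2 below 0.0025 m)) and ((horizontal distance between paddle_mid and bay0 below 0.015 m and z of paddle_mid in the frame of bay0 below 0.0025 m) or (horizontal distance between paddle_mid and bay1 below 0.015 m and z of paddle_mid in the frame of bay1 below 0.0025 m) or (horizontal distance between paddle_mid and bay2 below 0.015 m and z of paddle_mid in the frame of bay2 below 0.0025 m)) and ((horizontal distance between paddle_narrow and bay0 below 0.015 m and z of paddle_narrow in the frame of bay0 below 0.0025 m) or (horizontal distance between paddle_narrow and bay1 below 0.015 m and z of paddle_narrow in the frame of bay1 below 0.0025 m) or (horizontal distance between paddle_narrow and bay2 below 0.015 m and z of paddle_narrow in the frame of bay2 below 0.0025 m))); the robot touches nothing.
It fails at once if the tape roll is moved more than 3 cm (distance of tape_roll from where it was at the start of the episode above 0.03 m).
It fails at once if the wrench is moved more than 3 cm (distance of wrench from where it was at the start of the episode above 0.03 m).
It fails at once if the sight glass is moved more than 3 cm (distance of sight_glass from where it was at the start of the episode above 0.03 m).
Of paddle_wide, paddle_mid, paddle_narrow only 2 to 3 are there at a start; the rules pass over those that are not, and their reading is None.
At some moment in a run one of gauge may be knocked a few centimetres aside while the robot is not near it.
It also fails if it takes over 210 s, if anything falls off the work surface, if the arm or the gripper's body presses on something with over 40 N, if the wrist force passes 120 N, or if a joint passes its speed limit or range.

## Robot

A 6-joint arm with a two-finger parallel gripper is mounted at the origin on a cart in front of the work surface, level with it; the furniture and walls round the work are solid. World frame = base frame: x ahead of the robot, y to its left, z up, the work surface at z = 0. Lengths are in m, angles in rad, forces in N, time in s.
With the tool pointing down it reaches from about 0.375 to 0.9 m from the base axis. Payload 3.1 kg.
Tool frame: the origin (TCP) lies at the centre of the arm's flange, where the gripper is bolted on; the fingertips stand 182 mm ahead of it and the grasp point (between the pads) lies 164 mm ahead of it; z points along the fingers, y is the line along which they close (so a half turn about z gives the same grasp; the last joint's range is limited). The gripper opens to 87 mm and grips with 3 to 60 N. Pads are 19 mm wide; open, the fingers measure 117 mm over their backs; the gripper's body (75 mm by 190 mm) begins 51 mm behind the grasp point.
Start: joints at [-1.308, 0.527, 1.433, -0, 1.181, -0.178], TCP at [0.267, -0.565, 0.405] pointing down, gripper open.
Joint ranges: [-3.08, 3.08], [-0.75, 2.2], [0.22, 2.44], [-1.43, 4.57], [0, 2.65], [-2.85, 2.85]. Speed limits (rad/s): [2.79, 2.79, 3.14, 3.14, 3.14, 3.14].

## Interface

Orientations are given as a unit quaternion [x, y, z, w].
In Python, from rig import * gives the robot as it stands.
- The arm moves only by the tool move_arm, never from a script. Its argument "commands" is a list that holds one entry, the list of rows, each a list of 6 numbers: the shift along the tool's x, y, z in units of 40 mm (1.0 is 40 mm), then the turn, a rotation vector about the tool's x, y, z in rad. A call has 1 to 12 rows; each row is the pose to reach, as a shift and turn from the pose commanded when the call began, along the tool's axes at that moment; what a row does not reach only later rows make up. A row lasts 1/8 s, in which the tool goes at most 62.5 mm and 10.7 degrees, less where a joint would pass 70% of its speed; a pose out of reach is approached as far as the arm can. A call with a gripper value outside its range is refused whole. "claw" is the closure, from -1 (fully open) to 1 (shut), so that 0 is half open, set as the call begins (left out, the last holds). The fingers move at their own pace and stop on an object; "squeeze" is the grip in N (left out, the last holds). Time passes only in rows, so rows that repeat a pose let the fingers close. It gives the time, the measured TCP pose, the force, the opening and the grip force at its end, in the units of the state.
- get_obs(): the state, without advancing time (a new reading comes with each control period).
- camera(name): name is "side" or "top" or "wrist"; returns a dict with "pixels" (400x640x3 uint8, blue, green, red), "range_z" (400x640 float32, m along the optical axis (not along the pixel's ray), 0 where there is no reading), "camera_matrix" (3x3 intrinsics, pixels), "extrinsics" (4x4, takes a point from world to camera coordinates). Camera axes: x right, y up, looking along -z (the intrinsics and any distortion apply to the point x, -y, -z); pixel columns grow to the right and rows downward; lengths in m; the calibration is good to about 2 mm. A picture is of the moment at which its call begins.
- hand_in(): hands the job in; it is judged then, once.
The state is a dict: "time": time; "q": joint angles; "joint_velocities": joint speeds; "joint_torque": joint torques, N m; "position": TCP position; "tool_rot": TCP orientation; "ft_force": force on the tool from outside, world axes, zero at the start; "moment": the same for the moment, N m; "grip_width": finger opening in m; "grip_force": force on a finger pad.
Only numpy, scipy, OpenCV 4.12 (cv2) and the standard library are available. Lean on these libraries where they do the work, as an engineer would, in place of code of your own. Each camera call takes 0.05 s, during which the arm holds its last target. There are 200 camera calls.

## Working session

There is one attempt and no reset: what is moved stays moved. The work goes in short steps, Python scripts to look and compute and a tool call to move; the robot and the scene stay as the last step left them, time stands still between calls to the robot, and variables do not carry over. Pictures are saved under pics/ and viewed, at most 14 in all, crops included, and the job is handed in when it is done.

Besides the shell and the picture viewer there is one more tool, called after ">>>" by a JSON object that holds its "name" and its "arguments", one argument or row to a line. move_arm: Moves the arm, as the interface text tells. Its arguments: {"type":"object","properties":{"commands":{"type":"array","items":{"type":"array","items":{"type":"array","items":{"type":"number"}}}},"claw":{"type":"number"},"squeeze":{"type":"number"}},"required":["commands"]}

```bash
ls; mkdir -p pics
cat > h.py <<'E'
from rig import *
import numpy as np, cv2
from scipy.spatial.transform import Rotation as R
def cloud(c):
    K=c["camera_matrix"];T=np.linalg.inv(c["extrinsics"]);z=c["range_z"]
    v,u=np.mgrid[0:z.shape[0],0:z.shape[1]]
    P=np.stack([(u-K[0,2])/K[0,0]*z,-(v-K[1,2])/K[1,1]*z,-z],-1)
    return P@T[:3,:3].T+T[:3,3]
E
python3 - <<'E'
from h import *
o=get_obs();print(o)
for n in("top","side"):
    c=camera(n);cv2.imwrite(f"pics/{n}0.png",c["pixels"]);np.savez(f"{n}0.npz",**c);print(n,c["camera_matrix"],c["extrinsics"], (c["range_z"]>0).mean(), c.keys())
E
```

```text
pics
{'time': 0.0, 'q': array([-1.30746370e+00,  5.28445525e-01,  1.43386564e+00, -4.27327317e-05,
        1.18137123e+00, -1.78488983e-01]), 'joint_velocities': array([ 0.00078751,  0.00011855, -0.00039273,  0.00170677,  0.00111149,
        0.00203455]), 'joint_torque': array([-4.83154508e-04, -4.40045643e+01, -1.76588076e+01,  6.35617808e-02,
        5.83251624e-02, -1.68068264e-04]), 'position': array([ 0.26718258, -0.56464558,  0.40379556]), 'tool_rot': array([ 9.75695965e-01,  2.19126200e-01, -6.40523187e-05, -1.04309141e-03]), 'ft_force': array([-0.67552572,  0.23337328,  1.02168279]), 'moment': array([ 0.03977337,  0.03965393, -0.03608805]), 'grip_force': 0.0, 'grip_width': 0.08686629527349338}
top [[385.50174798   0.         316.05129096]
 [  0.         385.50174798 200.28759847]
 [  0.           0.           1.        ]] [[ 0.01768166 -0.99934554  0.0315572  -0.11853304]
 [ 0.99803876  0.01953655  0.05947235 -0.53582796]
 [-0.06004995  0.03044373  0.99773102 -1.21498013]
 [ 0.          0.          0.          1.        ]] 0.996203125 dict_keys(['pixels', 'range_z', 'camera_matrix', 'extrinsics'])
side [[384.73975071   0.         316.93877782]
 [  0.         384.73975071 201.43303889]
 [  0.           0.           1.        ]] [[-0.94683903 -0.32150055  0.01154358  0.46677025]
 [ 0.22125533 -0.62472317  0.7488438  -0.26972057]
 [-0.23354216  0.71158861  0.66264599 -0.90769243]
 [ 0.          0.          0.          1.        ]] 0.995953125 dict_keys(['pixels', 'range_z', 'camera_matrix', 'extrinsics'])
```

View pics/top0.png

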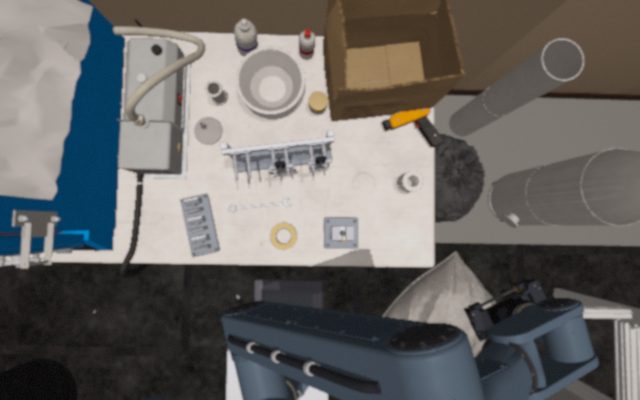

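View pics/side0.png

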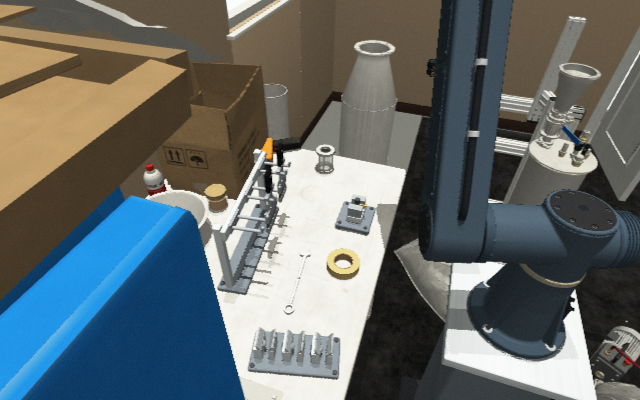

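The top view shows the rack at (280,155) with dark handles near (280,165) and (320,160). The carrier is at (200,225), the gauge at (341,232), the tape at (284,236), the wrench at (260,205) and the glass at (408,182). The side view agrees.

Run:
```python
from h import *
c=dict(np.load("top0.npz"));P=cloud(c);im=c["pixels"].astype(int)
Z=P[...,2]
def rect(m,name):
    n,l,s,_=cv2.connectedComponentsWithStats(m.astype(np.uint8))
    for i in range(1,n):
        if s[i,4]<25: continue
        p=P[l==i]; (x,y),wh,a=cv2.minAreaRect(p[:,:2].astype(np.float32))
        print(name,s[i,:5],"ctr %.4f %.4f"%(x,y),np.round(wh,3),"ang %.1f"%a,"z",np.round(np.percentile(p[:,2],[2,50,98]),3))
X,Y=P[...,0],P[...,1]
ws=(X>.35)&(X<.78)&(Y>-.4)&(Y<.4)
dark=im.max(-1)<70
rect(ws&dark&(Z>.1),"dark")
rect(ws&(Z>.006)&(Z<.05)&(im.max(-1)<190),"low")
rect(ws&(Z>.05)&(Z<.35),"high")
print(np.median(Z[ws&(Z<.01)]))
a=cv2.resize(c["pixels"][120:260,170:360],None,fx=4.2,fy=4.2,interpolation=cv2.INTER_CUBIC);cv2.imwrite("pics/a.png",a)
```

```text
dark [316 157   9   8  56] ctr 0.5521 -0.0866 [0.02  0.178] ang 73.7 z [0.205 0.262 0.269]
dark [275 161  10   8  57] ctr 0.6168 -0.0055 [0.013 0.023] ang 8.6 z [0.215 0.264 0.268]
low [174 121  12  55 118] ctr 0.6928 0.3142 [0.022 0.172] ang 82.5 z [0.019 0.037 0.049]
low [194 122  29  23 463] ctr 0.7463 0.2439 [0.066 0.09 ] ang 0.9 z [0.007 0.023 0.047]
low [385 126  13   5  44] ctr 0.7746 -0.3465 [0.01  0.037] ang 1.0 z [0.008 0.03  0.039]
low [288 146  23  20 382] ctr 0.6820 -0.0510 [0.06  0.071] ang 6.8 z [0.007 0.012 0.017]
low [313 146  11  15 109] ctr 0.6928 -0.1118 [0.045 0.032] ang 9.2 z [0.007 0.012 0.016]
low [326 148   7  11  57] ctr 0.6918 -0.1469 [0.033 0.019] ang 6.1 z [0.006 0.011 0.038]
low [249 151  24  20 389] ctr 0.6642 0.0712 [0.059 0.071] ang 7.5 z [0.007 0.012 0.016]
low [275 150  11  12 105] ctr 0.6806 0.0110 [0.033 0.033] ang 8.4 z [0.007 0.012 0.016]
low [237 155  11  18 168] ctr 0.6527 0.1318 [0.054 0.033] ang 8.1 z [0.007 0.012 0.04 ]
low [397 174  10  19  82] ctr 0.5986 -0.3838 [0.059 0.025] ang 7.0 z [0.007 0.01  0.035]
low [ 181  194   39   64 1271] ct
[... 472 characters left out ...]
58 [0.028 0.062] ang 89.7 z [0.069 0.079 0.083]
high [183 197  17   9  84] ctr 0.5263 0.2766 [0.017 0.046] ang 14.1 z [0.051 0.059 0.07 ]
high [185 207  16   7  59] ctr 0.4989 0.2705 [0.012 0.044] ang 13.9 z [0.051 0.061 0.069]
high [187 216  16   9  81] ctr 0.4680 0.2625 [0.017 0.045] ang 14.2 z [0.05  0.059 0.069]
high [189 226  16   7  55] ctr 0.4406 0.2556 [0.011 0.043] ang 13.9 z [0.053 0.063 0.069]
high [333 227  21  16 227] ctr 0.4316 -0.1912 [0.046 0.062] ang 1.0 z [0.058 0.07  0.083]
high [191 235  16   9  85] ctr 0.4097 0.2477 [0.017 0.042] ang 13.6 z [0.05  0.058 0.07 ]
high [193 245  16   7  60] ctr 0.3827 0.2414 [0.012 0.044] ang 13.5 z [0.054 0.063 0.07 ]
-2.071020291705139e-05
```

View pics/a.png

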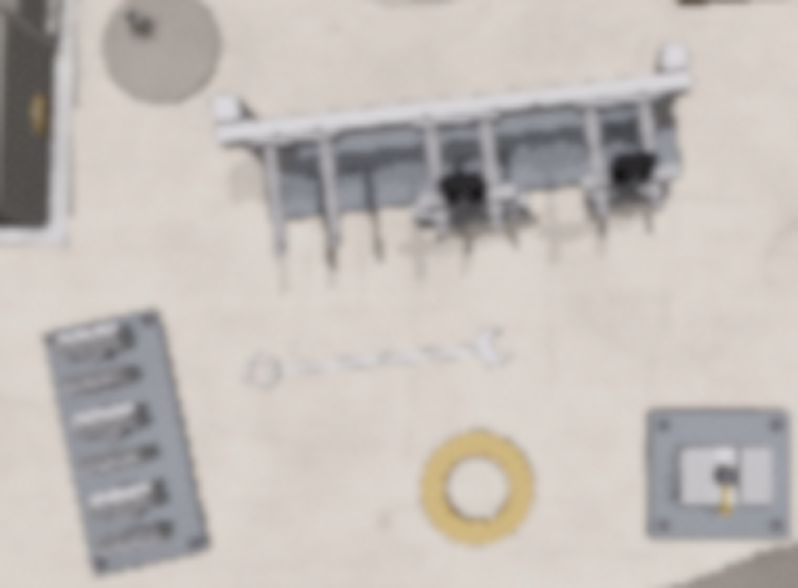

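The crop shows paddles on the middle hook (462,190) and the -y hook (632,170); hook0 is empty. Next I measure the blades, the handles and the rack yaw from the clouds.

Run:
```python
from h import *
th=None
ps={}
for n in("top","side"):
    c=dict(np.load(n+"0.npz"));P=cloud(c).reshape(-1,3);I=c["pixels"].reshape(-1,3).astype(int).max(-1);ps[n]=(P,I)
P,I=ps["top"]
# back bar: top at .212, x beyond
m=(abs(P[:,2]-.210)<.012)&(abs(P[:,1])<.2)&(P[:,0]>.62)&(P[:,0]<.75)
q=P[m];w=cv2.fitLine(q[:,:2].astype(np.float32),cv2.DIST_HUBER,0,.01,.01).ravel();print("bar",m.sum(),w,cv2.minAreaRect(q[:,:2].astype(np.float32)))
d=w[:2]*np.sign(w[1]);print("yaw",np.degrees(np.arctan2(-d[0],d[1])))
ex=np.array([d[1],-d[0]])
for n in ps:
    P,I=ps[n]
    u=P[:,:2]@ex; v=P[:,:2]@d
    for k,p0 in((1,(.617,-.0055)),(2,(.632,-.11))):
        v0=np.dot(p0,d);u0=np.dot(p0,ex)
        for lo,hi,nm in((.05,.095,"under"),(.1,.165,"blade"),(.168,.198,"neck"),(.2,.212,"bar"),(.235,.28,"handle")):
            s=(abs(v-v0)<.052)&(abs(u-u0)<.02)&(P[:,2]>lo)&(P[:,2]<hi)
            if s.sum()>3: 
                print(n,k,nm,s.sum(),"v",np.round(np.percentile(v[s],[1,50,99])-v0,3),"u",np.round(np.percentile(u[s],[1,50,99])-u0,3),"z",np.round(np.percentile(P[s,2],[1,99]),3),"xy",np.round(((np.percentile(u[s],[2,98]).mean())*ex+d*np.percentile(v[s],[2,98]).mean()),4), "zmax med",np.round(np.median(P[s,2]),3))
c=dict(np.load("side0.npz"));cv2.imwrite("pics/b.png",cv2.resize(c["pixels"][130:300,200:320],None,fx=3.5,fy=3.5,interpolation=cv2.INTER_CUBIC))
```

```text
bar 1004 [ 0.14782186 -0.989014    0.6600478   0.07332937] ((0.6513312458992004, -0.001167982816696167), (0.09577806293964386, 0.3066026270389557), 8.158843994140625)
yaw 8.500721
top 1 blade 85 v [-0.04   0.     0.039] u [-0.006 -0.005  0.003] z [0.104 0.165] xy [ 0.6155 -0.0064] zmax med 0.147
top 1 neck 29 v [-0.022  0.001  0.038] u [-0.015 -0.005  0.019] z [0.168 0.198] xy [0.6177 0.0025] zmax med 0.195
top 1 bar 64 v [-0.03  -0.009  0.029] u [-0.019 -0.003  0.018] z [0.2   0.212] xy [ 0.6169 -0.0063] zmax med 0.208
top 1 handle 70 v [-0.015 -0.001  0.014] u [-0.007 -0.002  0.006] z [0.237 0.269] xy [ 0.6163 -0.0061] zmax med 0.264
top 2 blade 58 v [-0.03  -0.001  0.028] u [-0.006 -0.005  0.001] z [0.107 0.165] xy [ 0.6296 -0.1109] zmax med 0.145
top 2 neck 19 v [-0.02   0.001  0.022] u [-0.013 -0.005  0.019] z [0.172 0.198] xy [ 0.6348 -0.1086] zmax med 0.196
top 2 bar 69 v [-0.032  0.013  0.029] u [-0.019 -0.002  0.017] z [0.2   0.212] xy [ 0.6311 -0.1117] zmax med 0.208
top 2 handle 66 v [-0.015 -0.001  0.012] u [-0.006 -0.002  0.005] z [0.238 0.268] xy [ 0.6314 -0.1117] zmax 
[... 252 characters left out ...]
 bar 87 v [-0.031  0.014  0.032] u [-0.019 -0.002  0.009] z [0.2   0.212] xy [ 0.6112 -0.0058] zmax med 0.207
side 1 handle 112 v [-0.015  0.008  0.014] u [-0.004 -0.     0.008] z [0.236 0.265] xy [ 0.6186 -0.0043] zmax med 0.257
side 2 blade 153 v [-0.028  0.01   0.029] u [-0.003 -0.001  0.008] z [0.101 0.164] xy [ 0.6342 -0.1096] zmax med 0.134
side 2 neck 67 v [-0.019  0.005  0.023] u [-0.018 -0.001  0.02 ] z [0.17  0.198] xy [ 0.6328 -0.1076] zmax med 0.194
side 2 bar 73 v [-0.03   0.013  0.031] u [-0.019 -0.001  0.01 ] z [0.2   0.211] xy [ 0.6262 -0.1105] zmax med 0.207
side 2 handle 95 v [-0.016  0.008  0.014] u [-0.003  0.     0.008] z [0.236 0.266] xy [ 0.6342 -0.11  ] zmax med 0.255
```

View pics/b.png

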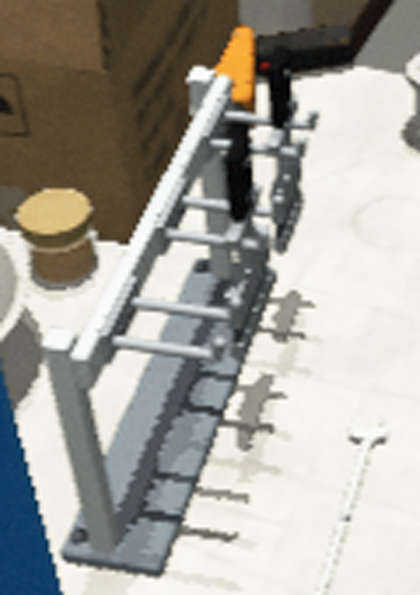

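```bash
cat >> h.py <<'E'
def plan(*wp):
    "wp: (x,y,z of TCP, yaw deg); prints rows relative to current pose"
    o=get_obs();p0=o["position"];R0=R.from_quat(o["tool_rot"])
    print("t %.2f"%o["time"],"p",np.round(p0,4),"yaw %.2f"%np.degrees(np.arctan2(*R0.as_matrix()[[1,0],0])),"tilt",np.round(R0.as_matrix()[:2,2],4),"F",np.round(o["ft_force"],1),"w %.4f g %.1f"%(o["grip_width"],o["grip_force"]))
    for x,y,z,a in wp:
        T=R.from_euler("z",a,degrees=True)*R.from_euler("x",180,degrees=True)
        d=R0.inv().apply(np.array([x,y,z])-p0)
        print(np.round(np.r_[d/.04,(R0.inv()*T).as_rotvec()],3).tolist(),"rows>=%.1f"%(np.linalg.norm(d)/.0625))
W=np.array([.617,-.0055]);M=np.array([.632,-.1112])
E
python3 -c "
from h import *
plan((.617,-.0055,.49,8.5),(.617,-.0055,.407,8.5))"
```

```text
t 0.10 p [ 0.2672 -0.5647  0.4039] yaw 25.32 tilt [-0.0005  0.0019] F [-0.1  0.3 -0.7] w 0.0869 g 0.0
[13.884, -8.901, -2.132, -0.002, -0.0, 0.293] rows>=10.6
[13.884, -8.897, -0.057, -0.002, -0.0, 0.293] rows>=10.6
```

>>> {"name": "move_arm", "arguments": {
  "commands": [
    [[0,0,-2,0,0,0],[1.3,-0.9,-2.13,0,0,0.03],[2.6,-1.8,-2.13,0,0,0.06],[3.9,-2.6,-2.13,0,0,0.1],[5.2,-3.4,-2.13,0,0,0.13],[6.5,-4.2,-2.13,0,0,0.16],[7.8,-5,-2.13,0,0,0.2],[9.1,-5.8,-2.13,0,0,0.23],[10.4,-6.6,-2.13,0,0,0.27],[11.6,-7.4,-2.13,0,0,0.293],[12.7,-8.2,-2.13,0,0,0.293],[13.4,-8.6,-2.13,0,0,0.293]]
  ],
  "claw": -1
}}

```text
time: 1.6
position: [0.6053, -0.0221, 0.4894]
tool_rot: [0.997, 0.076, -0.001, -0.0]
ft_force: [-0.6, -0.4, 0.2]
grip_width: 0.0871
grip_force: 0.0
```

```bash
python3 -c "
from h import *
plan((.617,-.0055,.49,8.5),(.617,-.0055,.407,8.5))
c=camera('wrist');cv2.imwrite('pics/w1.png',c['pixels']);np.savez('w1.npz',**c)
T=np.linalg.inv(c['extrinsics']);print(T[:3,3],-T[:3,2])"
```

```text
t 1.60 p [ 0.6053 -0.0221  0.4894] yaw 8.67 tilt [-0.0011  0.0007] F [-0.6 -0.4  0.2] w 0.0871 g 0.0
[0.352, -0.366, -0.016, -0.001, 0.001, 0.003] rows>=0.3
[0.354, -0.364, 2.059, -0.001, 0.001, 0.003] rows>=1.4
[ 0.67625483 -0.01018479  0.46962763] [-0.26197657 -0.03807308 -0.96432293]
```

>>> {"name": "move_arm", "arguments": {
  "commands": [
    [[0.35,-0.37,0,0,0,0],[0.35,-0.37,0,0,0,0],[0.35,-0.37,0.7,0,0,0],[0.35,-0.37,1.4,0,0,0],[0.35,-0.37,2.06,0,0,0],[0.35,-0.37,2.06,0,0,0],[0.35,-0.37,2.06,0,0,0]]
  ]
}}

```text
time: 2.52
position: [0.6166, -0.0089, 0.4086]
tool_rot: [0.997, 0.074, 0.001, 0.0]
ft_force: [0.7, -0.4, 0.4]
grip_width: 0.0871
grip_force: 0.0
```

>>> {"name": "move_arm", "arguments": {
  "commands": [
    [[0,0,0,0,0,0],[0,0,0,0,0,0],[0,0,0,0,0,0],[0,0,0,0,0,0],[0,0,0,0,0,0],[0,0,0,0,0,0],[0,0,0,0,0,0],[0,0,0,0,0,0]]
  ],
  "claw": 1,
  "squeeze": 40
}}

```text
time: 3.52
position: [0.6164, -0.0081, 0.4075]
tool_rot: [0.997, 0.074, -0.0, -0.0]
ft_force: [-0.1, 0.1, 0.6]
grip_width: 0.0298
grip_force: 40.0
```

```bash
python3 -c "
from h import *
plan((.617,-.0055,.407,8.5))
c=camera('wrist');cv2.imwrite('pics/w2.png',c['pixels'])"
```

```text
t 3.52 p [ 0.6164 -0.0081  0.4075] yaw 8.53 tilt [-0.0001  0.0001] F [-0.1  0.1  0.6] w 0.0298 g 40.0
[0.025, -0.061, 0.013, -0.0, 0.0, 0.0] rows>=0.0
```

View pics/w2.png

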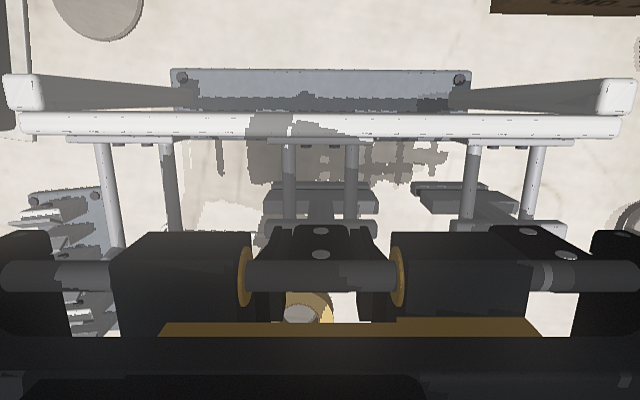

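The wrist view shows the handle held between the pads at about (320,245), and the width reads 29.8 mm. Now I lift 19 mm and draw it out.

>>> {"name": "move_arm", "arguments": {
  "commands": [
    [[0,0,-0.24,0,0,0],[0,0,-0.48,0,0,0],[0,0,-0.48,0,0,0],[0,0,-0.48,0,0,0],[-0.5,0,-0.48,0,0,0],[-1.2,0,-0.48,0,0,0],[-2,0,-0.48,0,0,0],[-2,0,-0.48,0,0,0]]
  ],
  "squeeze": 55
}}

```text
time: 4.58
position: [0.535, -0.0198, 0.4263]
tool_rot: [0.997, 0.074, -0.002, -0.001]
ft_force: [0.8, -0.9, -2.2]
grip_width: 0.0294
grip_force: 55.0
```

```bash
cat >> h.py <<'E'
def gauge(save=None):
    for n in("top","side"):
        c=camera(n);P=cloud(c);im=c["pixels"].astype(int)
        if save: cv2.imwrite(f"pics/{save}_{n}.png",c["pixels"])
        X,Y,Z=np.moveaxis(P,-1,0);b=im.max(-1)
        near=(X>.33)&(X<.54)&(Y>-.31)&(Y<-.08)
        for nm,m in(("base",near&(Z>.006)&(Z<.03)&(b<190)),("pads",near&(abs(Z-.07)<.004))):
            k,l,s,_=cv2.connectedComponentsWithStats(m.astype(np.uint8))
            if k<2: continue
            i=1+s[1:,4].argmax();p=P[l==i]
            r=cv2.minAreaRect(p[:,:2].astype(np.float32));print(n,nm,s[i,4],np.round(r[0],4),np.round(r[1],3),round(r[2],1))
E
python3 -c "
from h import *
gauge('g1')
plan((.435,-.1915,.44,1),(.435,-.1915,.40,1))"
```

```text
top base 711 [ 0.435  -0.1915] [0.096 0.106] 1.1
top pads 85 [ 0.4367 -0.2125] [0.037 0.019] 0.5
side base 649 [ 0.4384 -0.1912] [0.098 0.115] 1.2
side pads 153 [ 0.4395 -0.1904] [0.039 0.065] 0.9
t 4.67 p [ 0.5375 -0.0201  0.4269] yaw 8.51 tilt [ 0.0012 -0.0002] F [ 0.3 -0.7 -1.5] w 0.0294 g 55.0
[-3.167, 3.86, -0.329, 0.0, -0.001, 0.131] rows>=3.2
[-3.168, 3.86, 0.671, 0.0, -0.001, 0.131] rows>=3.2
```

>>> {"name": "move_arm", "arguments": {
  "commands": [
    [[-0.5,0.6,-0.33,0,0,0.02],[-1.2,1.4,-0.33,0,0,0.05],[-1.9,2.3,-0.33,0,0,0.08],[-2.5,3.1,-0.33,0,0,0.11],[-2.95,3.6,-0.33,0,0,0.131],[-3.14,3.85,-0.33,0,0,0.131],[-3.14,3.85,0,0,0,0.131],[-3.14,3.85,0.3,0,0,0.131],[-3.14,3.85,0.5,0,0,0.131],[-3.14,3.85,0.5,0,0,0.131],[-3.14,3.85,0.5,0,0,0.131]]
  ]
}}

```text
time: 6.05
position: [0.4362, -0.1906, 0.4068]
tool_rot: [1.0, 0.009, 0.0, 0.0]
ft_force: [0.0, -0.4, -1.1]
grip_width: 0.0296
grip_force: 55.0
```

```bash
python3 -c "
from h import *
plan((.4365,-.1912,.377,1))
gauge('g2')"
```

```text
t 6.05 p [ 0.4362 -0.1906  0.4068] yaw 1.06 tilt [ 0.0003 -0.0001] F [ 0.  -0.4 -1.1] w 0.0296 g 55.0
[0.008, 0.014, 0.745, 0.0, -0.0, 0.001] rows>=0.5
top base 63 [ 0.4777 -0.1636] [0.016 0.051] 1.1
side base 661 [ 0.4392 -0.1892] [0.1   0.113] 0.7
side pads 89 [ 0.4389 -0.175 ] [0.039 0.035] 0.9
```

View pics/g2_side.png

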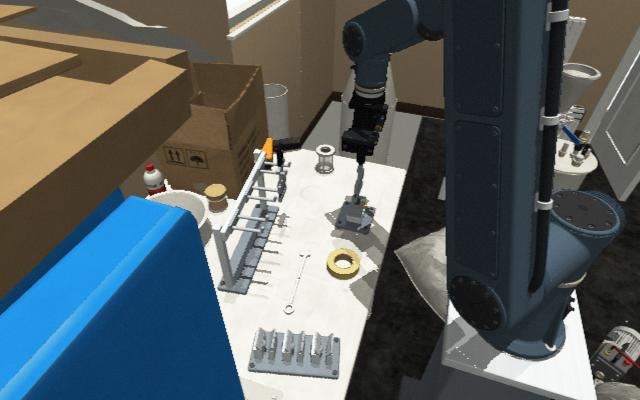

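The side view shows the paddle upright above the gauge at (357,190). I press it down.

>>> {"name": "move_arm", "arguments": {
  "commands": [
    [[0,0,0.25,0,0,0],[0,0,0.5,0,0,0],[0,0,0.65,0,0,0],[0,0,0.72,0,0,0],[0,0,0.72,0,0,0],[0,0,0.72,0,0,0]]
  ]
}}

```text
time: 6.9
position: [0.436, -0.191, 0.3785]
tool_rot: [1.0, 0.009, 0.0, 0.0]
ft_force: [-0.7, 0.4, 6.4]
grip_width: 0.0294
grip_force: 55.0
```

```bash
cat >> h.py <<'E'
def chk(tag):
    c=camera("side");P=cloud(c);im=c["pixels"];cv2.imwrite(f"pics/{tag}.png",im)
    g=get_obs();t=g["position"];ex=np.array([np.cos(.0175),np.sin(.0175)])
    Q=P.reshape(-1,3);near=(abs(Q[:,0]-t[0])<.06)&(abs(Q[:,1]-t[1])<.06)
    Q=Q[near];
    for nm,lo,hi in(("pads",.066,.071),("blade",.082,.13),("neck",.14,.165)):
        q=Q[(Q[:,2]>lo)&(Q[:,2]<hi)]
        if len(q)>5: print(nm,len(q),"x",np.round(np.percentile(q[:,0],[3,50,97]),4),"y",np.round(np.percentile(q[:,1],[3,50,97]),4))
E
python3 -c "
from h import *
plan((.4365,-.1912,.377,1))
chk('g3')"
```

```text
t 6.90 p [ 0.436  -0.191   0.3785] yaw 1.02 tilt [ 0.0008 -0.0005] F [-0.7  0.4  6.4] w 0.0294 g 55.0
[0.011, 0.005, 0.038, 0.001, -0.001, 0.0] rows>=0.0
pads 104 x [0.4202 0.432  0.4585] y [-0.2207 -0.1798 -0.1588]
blade 103 x [0.4346 0.436  0.4434] y [-0.2245 -0.1629 -0.148 ]
neck 22 x [0.435  0.4371 0.4445] y [-0.1955 -0.183  -0.1807]
```

>>> {"name": "move_arm", "arguments": {
  "commands": [
    [[0,0,0.03,0,0,0],[0,0,0.06,0,0,0],[0,0,0.06,0,0,0],[0,0,0.06,0,0,0]]
  ]
}}

```text
time: 7.45
position: [0.4361, -0.1909, 0.3774]
tool_rot: [1.0, 0.009, 0.001, 0.001]
ft_force: [-1.9, 1.6, 14.2]
grip_width: 0.0297
grip_force: 55.0
```

>>> {"name": "move_arm", "arguments": {
  "commands": [
    [[0,0,0.02,0,0,0],[0,0,0.03,0,0,0],[0,0,0.03,0,0,0],[0,0,0.03,0,0,0],[0,0,0.03,0,0,0],[0,0,0.03,0,0,0],[0,0,0.03,0,0,0],[0,0,0.03,0,0,0],[0,0,0.03,0,0,0],[0,0,0.03,0,0,0],[0,0,0.03,0,0,0],[0,0,0.03,0,0,0]]
  ]
}}

```text
time: 8.95
position: [0.4362, -0.1909, 0.3773]
tool_rot: [1.0, 0.009, 0.001, 0.001]
ft_force: [-2.7, 2.6, 21.7]
grip_width: 0.0295
grip_force: 55.0
```

```bash
python3 -c "
from h import *
plan((.4365,-.1912,.377,1))
chk('g4')
im=cv2.imread('pics/g4.png')[150:250,310:410];cv2.imwrite('pics/g4c.png',cv2.resize(im,None,fx=5.5,fy=5.5,interpolation=cv2.INTER_CUBIC))"
```

```text
t 8.95 p [ 0.4362 -0.1909  0.3773] yaw 1.03 tilt [ 0.0024 -0.0014] F [-2.7  2.6 21.7] w 0.0295 g 55.0
[0.007, 0.007, 0.007, 0.001, -0.002, 0.0] rows>=0.0
pads 99 x [0.4202 0.4317 0.4585] y [-0.2211 -0.1788 -0.1583]
blade 108 x [0.4347 0.4363 0.4432] y [-0.2246 -0.1624 -0.1489]
neck 24 x [0.435  0.437  0.4451] y [-0.1949 -0.1835 -0.1801]
```

View pics/g4c.png

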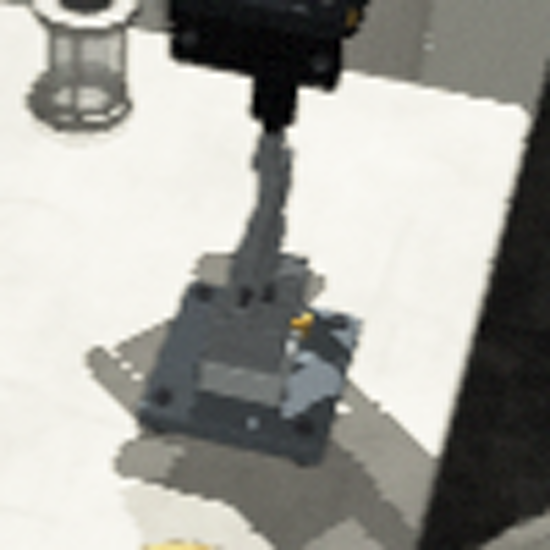

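The blade at (265,250) rests on the pads with the pointer down at (300,322). It is in stiff contact at 22 N, so I hold here.

>>> {"name": "move_arm", "arguments": {
  "commands": [
    [[0,0,0,0,0,0],[0,0,0,0,0,0],[0,0,0,0,0,0],[0,0,0,0,0,0],[0,0,0,0,0,0],[0,0,0,0,0,0],[0,0,0,0,0,0],[0,0,0,0,0,0],[0,0,0,0,0,0],[0,0,0,0,0,0],[0,0,0,0,0,0],[0,0,0,0,0,0]]
  ]
}}

```text
time: 10.5
position: [0.4358, -0.1915, 0.3772]
tool_rot: [1.0, 0.01, 0.0, 0.002]
ft_force: [-4.7, 0.3, 22.2]
grip_width: 0.0294
grip_force: 55.0
```

>>> {"name": "move_arm", "arguments": {
  "commands": [
    [[0,0,0,0,0,0],[0,0,0,0,0,0],[0,0,0,0,0,0],[0,0,0,0,0,0],[0,0,0,0,0,0],[0,0,0,0,0,0],[0,0,0,0,0,0],[0,0,0,0,0,0],[0,0,0,0,0,0],[0,0,0,0,0,0],[0,0,0,0,0,0],[0,0,0,0,0,0]]
  ]
}}

```text
time: 12.0
position: [0.4358, -0.1915, 0.3772]
tool_rot: [1.0, 0.01, 0.0, 0.002]
ft_force: [-4.0, 0.2, 22.1]
grip_width: 0.0294
grip_force: 55.0
```

>>> {"name": "move_arm", "arguments": {
  "commands": [
    [[0,0,0,0,0,0],[0,0,0,0,0,0],[0,0,0,0,0,0],[0,0,0,0,0,0],[0,0,0,0,0,0],[0,0,0,0,0,0],[0,0,0,0,0,0],[0,0,0,0,0,0],[0,0,0,0,0,0],[0,0,0,0,0,0],[0,0,0,0,0,0],[0,0,0,0,0,0]]
  ]
}}

```text
time: 13.5
position: [0.4358, -0.1915, 0.3772]
tool_rot: [1.0, 0.01, 0.0, 0.002]
ft_force: [-4.8, 0.5, 22.4]
grip_width: 0.0295
grip_force: 55.0
```

>>> {"name": "move_arm", "arguments": {
  "commands": [
    [[0,0,0,0,0,0],[0,0,0,0,0,0],[0,0,0,0,0,0],[0,0,0,0,0,0],[0,0,0,0,0,0],[0,0,0,0,0,0],[0,0,0,0,0,0],[0,0,0,0,0,0],[0,0,0,0,0,0],[0,0,0,0,0,0],[0,0,0,0,0,0],[0,0,0,0,0,0]]
  ]
}}

```text
time: 15.0
position: [0.4358, -0.1915, 0.3772]
tool_rot: [1.0, 0.01, 0.0, 0.002]
ft_force: [-4.2, 1.3, 22.8]
grip_width: 0.0297
grip_force: 55.0
```

>>> {"name": "move_arm", "arguments": {
  "commands": [
    [[0,0,-0.5,0,0,0],[0,0,-1.5,0,0,0],[0,0,-1.75,0,0,0],[0,0,-1.75,0,0,0]]
  ]
}}

```text
time: 15.5
position: [0.4357, -0.1907, 0.444]
tool_rot: [1.0, 0.009, 0.0, 0.0]
ft_force: [-0.0, 0.1, -2.5]
grip_width: 0.0296
grip_force: 55.0
```

```bash
python3 -c "
from h import *
plan((.397,.2447,.447,13.9))
c=camera('side');P=cloud(c)
X,Y,Z=np.moveaxis(P,-1,0)
# lead-ins and base of the carrier in the side view
for nm,m in(('base',(X>.33)&(X<.58)&(Y>.18)&(Y<.33)&(Z>.008)&(Z<.016)),('lead',(X>.33)&(X<.58)&(Y>.18)&(Y<.33)&(Z>.055)&(Z<.07))):
    r=cv2.minAreaRect(P[m][:,:2].astype(np.float32));print(nm,m.sum(),r)
"
```

```text
t 15.50 p [ 0.4357 -0.1907  0.444 ] yaw 1.02 tilt [ 0.0001 -0.0001] F [-0.   0.1 -2.5] w 0.0296 g 55.0
[-0.773, -10.902, -0.076, 0.0, -0.0, -0.225] rows>=7.0
base 2124 ((0.45540961623191833, 0.25924867391586304), (0.18902534246444702, 0.09094643592834473), 13.955562591552734)
lead 613 ((0.45571041107177734, 0.2595456838607788), (0.15740478038787842, 0.04557080939412117), 13.91261100769043)
```

```bash
python3 -c "
from h import *
plan((.511,.2735,.444,13.9),(.511,.2735,.40,13.9),(.511,.2735,.3193,13.9))"
```

```text
t 15.55 p [ 0.4354 -0.1906  0.4432] yaw 1.02 tilt [-0.0018  0.0013] F [-0.2  0.2 -2.1] w 0.0296 g 55.0
[2.095, -11.567, -0.009, -0.001, 0.002, -0.225] rows>=7.5
[2.097, -11.566, 1.091, -0.001, 0.002, -0.225] rows>=7.6
[2.1, -11.563, 3.109, -0.001, 0.002, -0.225] rows>=7.8
```

>>> {"name": "move_arm", "arguments": {
  "commands": [
    [[0.1,-0.6,0,0,0,0],[0.3,-1.8,0,0,0,-0.03],[0.55,-3.1,0,0,0,-0.06],[0.8,-4.5,0,0,0,-0.09],[1.1,-5.9,0,0,0,-0.12],[1.3,-7.3,0,0,0,-0.15],[1.55,-8.6,0,0,0,-0.18],[1.8,-9.8,0,0,0,-0.2],[1.95,-10.8,0,0,0,-0.22],[2.05,-11.3,0,0,0,-0.225],[2.1,-11.57,0,0,0,-0.225],[2.1,-11.57,0,0,0,-0.225]]
  ]
}}

```text
time: 17.05
position: [0.5117, 0.273, 0.4436]
tool_rot: [0.993, 0.121, -0.001, 0.0]
ft_force: [-0.5, -1.0, -1.7]
grip_width: 0.0293
grip_force: 55.0
```

>>> {"name": "move_arm", "arguments": {
  "commands": [
    [[0,0,0.5,0,0,0],[0,0,1,0,0,0],[0,0,1.1,0,0,0],[0,0,1.1,0,0,0]]
  ]
}}

```text
time: 17.55
position: [0.5119, 0.2725, 0.4006]
tool_rot: [0.993, 0.12, -0.0, 0.0]
ft_force: [0.3, -0.2, -1.7]
grip_width: 0.0293
grip_force: 55.0
```

```bash
python3 -c "
from h import *
plan((.511,.2735,.40,13.9),(.511,.2735,.3193,13.9))
c=camera('side');P=cloud(c);cv2.imwrite('pics/b1.png',c['pixels'])
Q=P.reshape(-1,3);e=np.array([np.cos(np.radians(13.9)),np.sin(np.radians(13.9))]);f=np.array([-e[1],e[0]])
o=np.array([.5137,.2737]);u=(Q[:,:2]-o)@e;v=(Q[:,:2]-o)@f
for nm,lo,hi in(('lead',.05,.068),('blade',.105,.155),('handle',.2,.24)):
    s=(abs(u)<.035)&(abs(v)<.05)&(Q[:,2]>lo)&(Q[:,2]<hi)
    if s.sum(): print(nm,s.sum(),np.round(np.percentile(u[s],[2,25,50,75,98]),4),np.round(np.percentile(v[s],[2,50,98]),4))
cv2.imwrite('pics/b1c.png',cv2.resize(c['pixels'][200:390,230:360],None,fx=3.1,fy=3.1,interpolation=cv2.INTER_CUBIC))
"
```

```text
t 17.55 p [0.5119 0.2725 0.4006] yaw 13.84 tilt [-0.0001 -0.0003] F [ 0.3 -0.2 -1.7] w 0.0293 g 55.0
[-0.015, -0.029, 0.014, 0.0, 0.0, -0.001] rows>=0.0
[-0.015, -0.03, 2.032, 0.0, 0.0, -0.001] rows>=1.3
lead 170 [-0.0183 -0.0161 -0.0116  0.0102  0.0235] [-0.0209  0.0088  0.0217]
blade 207 [-0.0049 -0.0044 -0.0039 -0.0016  0.0044] [-0.0381  0.0251  0.04  ]
```

View pics/b1c.png

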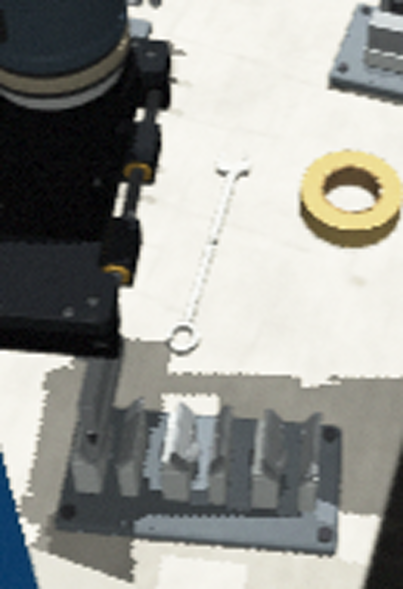

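The blade at (100,390) stands over the far bay's slot. In the side camera it is centred to under 1 mm, so I push it down.

>>> {"name": "move_arm", "arguments": {
  "commands": [
    [[0,-0.02,0.5,0,0,0],[0,-0.02,0.8,0,0,0],[0,-0.02,1.1,0,0,0],[0,-0.02,1.3,0,0,0],[0,-0.02,1.5,0,0,0],[0,-0.02,1.65,0,0,0],[0,-0.02,1.8,0,0,0],[0,-0.02,1.9,0,0,0],[0,-0.02,1.97,0,0,0],[0,-0.02,2.02,0,0,0],[0,-0.02,2.02,0,0,0],[0,-0.02,2.02,0,0,0]]
  ]
}}

```text
time: 19.1
position: [0.5112, 0.2741, 0.3195]
tool_rot: [0.993, 0.121, -0.0, 0.0]
ft_force: [-3.3, -1.4, -1.5]
grip_width: 0.0298
grip_force: 55.0
```

>>> {"name": "move_arm", "arguments": {
  "commands": [
    [[0,0,0.03,0,0,0],[0,0,0.06,0,0,0],[0,0,0.06,0,0,0]]
  ]
}}

```text
time: 19.48
position: [0.5115, 0.2742, 0.3194]
tool_rot: [0.993, 0.121, 0.001, -0.0]
ft_force: [-5.3, -2.0, 10.7]
grip_width: 0.0296
grip_force: 55.0
```

Fully home, in stiff contact at the expected height. I release and go up.

>>> {"name": "move_arm", "arguments": {
  "commands": [
    [[0,0,0,0,0,0],[0,0,0,0,0,0],[0,0,0,0,0,0],[0,0,0,0,0,0]]
  ],
  "claw": -0.2
}}

```text
time: 19.98
position: [0.5117, 0.2742, 0.317]
tool_rot: [0.993, 0.121, 0.0, -0.0]
ft_force: [0.4, 0.4, -0.2]
grip_width: 0.0513
grip_force: 0.0
```

>>> {"name": "move_arm", "arguments": {
  "commands": [
    [[0,0,-0.5,0,0,0],[0,0,-1.5,0,0,0],[0,0,-2.8,0,0,0],[0,0,-4,0,0,0],[0,0,-4.3,0,0,0],[0,0,-4.3,0,0,0]]
  ]
}}

```text
time: 20.72
position: [0.5113, 0.2741, 0.4894]
tool_rot: [0.993, 0.121, 0.001, -0.0]
ft_force: [-0.4, 0.5, -0.1]
grip_width: 0.0524
grip_force: 0.0
```

```bash
python3 -c "
from h import *
plan((.6335,-.1112,.492,8.5))
gauge()
c=camera('side');P=cloud(c);cv2.imwrite('pics/b2.png',c['pixels'])
Q=P.reshape(-1,3);e=np.array([np.cos(np.radians(13.9)),np.sin(np.radians(13.9))]);f=np.array([-e[1],e[0]])
o=np.array([.5137,.2737]);u=(Q[:,:2]-o)@e;v=(Q[:,:2]-o)@f
for nm,lo,hi in(('bar',.105,.12),('handle',.13,.3)):
    s=(abs(u)<.012)&(abs(v)<.05)&(Q[:,2]>lo)&(Q[:,2]<hi)
    if s.sum(): print(nm,s.sum(),np.round(np.percentile(u[s],[2,50,98]),4),np.round(np.percentile(v[s],[2,50,98]),4),'z',np.percentile(Q[s,2],[2,98]))
# mid paddle still on hook?
d=np.array([-np.sin(np.radians(8.5)),np.cos(np.radians(8.5))])
for n in('top','side'):
    P=cloud(camera(n)).reshape(-1,3);s=(np.hypot(P[:,0]-.632,P[:,1]+.111)<.03)&(P[:,2]>.235)&(P[:,2]<.28);print(n,s.sum(),np.round(P[s].min(0),4) if s.any() else '',np.round(P[s].max(0),4) if s.any() else '')
"
```

```text
t 20.73 p [0.5113 0.2741 0.4894] yaw 13.91 tilt [0.001  0.0003] F [-0.4  0.5 -0.1] w 0.0524 g 0.0
[0.65, 10.084, -0.066, -0.0, -0.001, 0.094] rows>=6.5
top base 764 [ 0.4334 -0.192 ] [0.099 0.107] 1.0
top pads 91 [ 0.433  -0.1725] [0.037 0.024] 1.0
side base 648 [ 0.4353 -0.1919] [0.098 0.114] 0.1
side pads 92 [ 0.4364 -0.1763] [0.04  0.033] 0.8
bar 58 [-0.0045 -0.0031  0.0051] [-0.0263  0.0177  0.0344] z [0.10821201 0.1199085 ]
handle 216 [-0.0047 -0.0008  0.0073] [-0.0106  0.0097  0.0169] z [0.13131849 0.1780711 ]
top 69 [ 0.6246 -0.1251  0.2373] [ 0.6385 -0.0971  0.2695]
side 96 [ 0.628  -0.1275  0.235 ] [ 0.6405 -0.0951  0.2662]
```

>>> {"name": "move_arm", "arguments": {
  "commands": [
    [[0,0.6,-0.07,0,0,0],[0.1,1.7,-0.07,0,0,0.01],[0.2,3,-0.07,0,0,0.03],[0.3,4.3,-0.07,0,0,0.04],[0.4,5.6,-0.07,0,0,0.06],[0.5,6.9,-0.07,0,0,0.07],[0.6,8.1,-0.07,0,0,0.08],[0.65,9.2,-0.07,0,0,0.094],[0.65,9.8,-0.07,0,0,0.094],[0.65,10.08,-0.07,0,0,0.094],[0.65,10.08,-0.07,0,0,0.094]]
  ],
  "claw": -1
}}

```text
time: 22.35
position: [0.6335, -0.1107, 0.4915]
tool_rot: [0.997, 0.074, -0.0, -0.001]
ft_force: [0.8, -0.1, 0.1]
grip_width: 0.0873
grip_force: 0.0
```

```bash
python3 -c "
from h import *
plan((.6325,-.1112,.407,8.5))"
```

```text
t 22.35 p [ 0.6335 -0.1107  0.4915] yaw 8.53 tilt [-0.001  0.001] F [ 0.8 -0.1  0.1] w 0.0873 g 0.0
[-0.025, 0.011, 2.113, -0.001, 0.001, 0.0] rows>=1.4
```

>>> {"name": "move_arm", "arguments": {
  "commands": [
    [[-0.02,0,0.7,0,0,0],[-0.02,0,1.4,0,0,0],[-0.02,0,2,0,0,0],[-0.02,0,2.1,0,0,0],[-0.02,0,2.1,0,0,0]]
  ]
}}

```text
time: 22.98
position: [0.6329, -0.1101, 0.4086]
tool_rot: [0.997, 0.075, 0.0, -0.0]
ft_force: [0.9, 0.3, 1.0]
grip_width: 0.087
grip_force: 0.0
```

>>> {"name": "move_arm", "arguments": {
  "commands": [
    [[0,0,0,0,0,0],[0,0,0,0,0,0],[0,0,0,0,0,0],[0,0,0,0,0,0],[0,0,0,0,0,0],[0,0,0,0,0,0],[0,0,0,0,0,0],[0,0,0,0,0,0]]
  ],
  "claw": 1,
  "squeeze": 55
}}

```text
time: 23.98
position: [0.6329, -0.1113, 0.4079]
tool_rot: [0.997, 0.074, 0.0, 0.0]
ft_force: [0.7, -1.2, 0.2]
grip_width: 0.0293
grip_force: 55.0
```

>>> {"name": "move_arm", "arguments": {
  "commands": [
    [[0,0,-0.24,0,0,0],[0,0,-0.48,0,0,0],[0,0,-0.48,0,0,0],[0,0,-0.48,0,0,0],[-0.5,0,-0.48,0,0,0],[-1.2,0,-0.48,0,0,0],[-2,0,-0.48,0,0,0],[-2,0,-0.48,0,0,0],[-2,0,-0.48,0,0,0]]
  ]
}}

```text
time: 25.1
position: [0.5541, -0.1231, 0.4273]
tool_rot: [0.997, 0.074, 0.001, 0.0]
ft_force: [0.8, 0.5, -1.6]
grip_width: 0.0293
grip_force: 55.0
```

```bash
python3 -c "
from h import *
gauge('g5')
plan((.434,-.1918,.44,1),(.434,-.1918,.407,1))"
```

```text
top base 314 [ 0.4338 -0.2133] [0.1   0.064] 0.1
top pads 84 [ 0.4337 -0.2125] [0.037 0.019] 1.1
side base 653 [ 0.4364 -0.191 ] [0.1  0.11] 0.4
side pads 95 [ 0.4365 -0.1752] [0.032 0.039] 89.7
t 25.20 p [ 0.5545 -0.1231  0.4272] yaw 8.54 tilt [ 0.0011 -0.0003] F [-0.6 -0.4 -2. ] w 0.0297 g 55.0
[-3.233, 1.253, -0.322, 0.0, -0.001, 0.132] rows>=2.2
[-3.234, 1.252, 0.503, 0.0, -0.001, 0.132] rows>=2.2
```

>>> {"name": "move_arm", "arguments": {
  "commands": [
    [[-0.6,0.2,-0.32,0,0,0.03],[-1.5,0.6,-0.32,0,0,0.07],[-2.4,0.9,-0.32,0,0,0.11],[-3,1.15,-0.32,0,0,0.132],[-3.23,1.25,-0.32,0,0,0.132],[-3.23,1.25,-0.1,0,0,0.132],[-3.23,1.25,0.3,0,0,0.132],[-3.23,1.25,0.5,0,0,0.132],[-3.23,1.25,0.5,0,0,0.132],[-3.23,1.25,0.5,0,0,0.132]]
  ]
}}

```text
time: 26.45
position: [0.4338, -0.1915, 0.4073]
tool_rot: [1.0, 0.009, 0.0, 0.0]
ft_force: [-0.1, -0.4, -3.0]
grip_width: 0.0293
grip_force: 55.0
```

```bash
python3 -c "
from h import *
plan((.434,-.1918,.3775,1))
gauge('g6');chk('g6')"
```

```text
t 26.45 p [ 0.4338 -0.1915  0.4073] yaw 1.00 tilt [ 0.0006 -0.0004] F [-0.1 -0.4 -3. ] w 0.0293 g 55.0
[0.004, 0.006, 0.746, 0.0, -0.001, -0.0] rows>=0.5
top base 84 [ 0.4745 -0.1673] [0.016 0.058] 1.0
side base 662 [ 0.4368 -0.1904] [0.101 0.112] 0.8
side pads 123 [ 0.4366 -0.1925] [0.039 0.068] 1.2
pads 127 x [0.4174 0.4331 0.4554] y [-0.222  -0.1788 -0.1603]
blade 54 x [0.431  0.4333 0.4396] y [-0.2162 -0.1664 -0.1596]
neck 72 x [0.4311 0.4335 0.4403] y [-0.2161 -0.1695 -0.1597]
```

>>> {"name": "move_arm", "arguments": {
  "commands": [
    [[0,0,0.25,0,0,0],[0,0,0.5,0,0,0],[0,0,0.65,0,0,0],[0,0,0.74,0,0,0],[0,0,0.78,0,0,0],[0,0,0.78,0,0,0],[0,0,0.78,0,0,0]]
  ]
}}

```text
time: 27.48
position: [0.4336, -0.1917, 0.3777]
tool_rot: [1.0, 0.008, 0.001, 0.0]
ft_force: [-2.1, 1.5, 14.4]
grip_width: 0.0295
grip_force: 55.0
```

>>> {"name": "move_arm", "arguments": {
  "commands": [
    [[0,0,0.02,0,0,0],[0,0,0.03,0,0,0],[0,0,0.03,0,0,0],[0,0,0.03,0,0,0],[0,0,0.03,0,0,0],[0,0,0.03,0,0,0],[0,0,0.03,0,0,0],[0,0,0.03,0,0,0],[0,0,0.03,0,0,0],[0,0,0.03,0,0,0],[0,0,0.03,0,0,0],[0,0,0.03,0,0,0]]
  ]
}}

```text
time: 28.98
position: [0.4337, -0.1917, 0.3777]
tool_rot: [1.0, 0.008, 0.001, 0.001]
ft_force: [-3.5, 3.0, 22.5]
grip_width: 0.0296
grip_force: 55.0
```

```bash
python3 -c "
from h import *
plan();chk('g7');gauge()"
```

```text
t 28.98 p [ 0.4337 -0.1917  0.3777] yaw 0.96 tilt [ 0.0023 -0.0014] F [-3.5  3.  22.5] w 0.0296 g 55.0
pads 102 x [0.4175 0.4292 0.4551] y [-0.2222 -0.1787 -0.161 ]
blade 86 x [0.4307 0.4329 0.4404] y [-0.2144 -0.1646 -0.1591]
neck 22 x [0.4313 0.4325 0.439 ] y [-0.1961 -0.1843 -0.1811]
top base 79 [ 0.4761 -0.1639] [0.019 0.051] 1.4
side base 657 [ 0.4366 -0.1912] [0.1   0.111] 0.7
side pads 68 [ 0.4364 -0.1747] [0.04  0.031] 14.5
```

>>> {"name": "move_arm", "arguments": {
  "commands": [
    [[0,0,0,0,0,0],[0,0,0,0,0,0],[0,0,0,0,0,0],[0,0,0,0,0,0],[0,0,0,0,0,0],[0,0,0,0,0,0],[0,0,0,0,0,0],[0,0,0,0,0,0],[0,0,0,0,0,0],[0,0,0,0,0,0],[0,0,0,0,0,0],[0,0,0,0,0,0]]
  ]
}}

```text
time: 30.62
position: [0.4337, -0.1917, 0.3776]
tool_rot: [1.0, 0.008, 0.001, 0.001]
ft_force: [-2.9, 2.6, 22.0]
grip_width: 0.03
grip_force: 55.0
```

>>> {"name": "move_arm", "arguments": {
  "commands": [
    [[0,0,0,0,0,0],[0,0,0,0,0,0],[0,0,0,0,0,0],[0,0,0,0,0,0],[0,0,0,0,0,0],[0,0,0,0,0,0],[0,0,0,0,0,0],[0,0,0,0,0,0],[0,0,0,0,0,0],[0,0,0,0,0,0],[0,0,0,0,0,0],[0,0,0,0,0,0]]
  ]
}}

```text
time: 32.12
position: [0.4337, -0.1917, 0.3777]
tool_rot: [1.0, 0.008, 0.001, 0.001]
ft_force: [-2.1, 1.9, 22.8]
grip_width: 0.0296
grip_force: 55.0
```

>>> {"name": "move_arm", "arguments": {
  "commands": [
    [[0,0,0,0,0,0],[0,0,0,0,0,0],[0,0,0,0,0,0],[0,0,0,0,0,0],[0,0,0,0,0,0],[0,0,0,0,0,0],[0,0,0,0,0,0],[0,0,0,0,0,0],[0,0,0,0,0,0],[0,0,0,0,0,0],[0,0,0,0,0,0],[0,0,0,0,0,0]]
  ]
}}

```text
time: 33.62
position: [0.4337, -0.1917, 0.3777]
tool_rot: [1.0, 0.008, 0.001, 0.001]
ft_force: [-2.5, 2.5, 22.2]
grip_width: 0.0292
grip_force: 55.0
```

>>> {"name": "move_arm", "arguments": {
  "commands": [
    [[0,0,0,0,0,0],[0,0,0,0,0,0],[0,0,0,0,0,0],[0,0,0,0,0,0],[0,0,0,0,0,0],[0,0,0,0,0,0],[0,0,0,0,0,0],[0,0,0,0,0,0],[0,0,0,0,0,0],[0,0,0,0,0,0],[0,0,0,0,0,0],[0,0,0,0,0,0]]
  ]
}}

```text
time: 35.12
position: [0.4337, -0.1917, 0.3777]
tool_rot: [1.0, 0.008, 0.001, 0.001]
ft_force: [-2.9, 1.8, 22.8]
grip_width: 0.0293
grip_force: 55.0
```

>>> {"name": "move_arm", "arguments": {
  "commands": [
    [[0,0,-0.5,0,0,0],[0,0,-1.5,0,0,0],[0,0,-1.75,0,0,0],[0,0,-1.75,0,0,0]]
  ]
}}

```text
time: 35.62
position: [0.4331, -0.1915, 0.4444]
tool_rot: [1.0, 0.008, 0.0, 0.0]
ft_force: [0.4, -0.4, -2.1]
grip_width: 0.0298
grip_force: 55.0
```

```bash
python3 -c "
from h import *
plan((.3953,.2449,.444,13.9),(.3953,.2449,.40,13.9),(.3953,.2449,.3197,13.9))"
```

```text
t 35.62 p [ 0.4331 -0.1915  0.4444] yaw 0.96 tilt [ 0. -0.] F [ 0.4 -0.4 -2.1] w 0.0298 g 55.0
[-0.763, -10.924, 0.009, 0.0, -0.0, -0.226] rows>=7.0
[-0.763, -10.924, 1.109, 0.0, -0.0, -0.226] rows>=7.0
[-0.763, -10.924, 3.116, 0.0, -0.0, -0.226] rows>=7.3
```

>>> {"name": "move_arm", "arguments": {
  "commands": [
    [[0,-0.6,0,0,0,0],[-0.05,-1.8,0,0,0,-0.03],[-0.15,-3.1,0,0,0,-0.06],[-0.25,-4.4,0,0,0,-0.09],[-0.35,-5.7,0,0,0,-0.12],[-0.45,-7,0,0,0,-0.15],[-0.55,-8.2,0,0,0,-0.18],[-0.65,-9.4,0,0,0,-0.2],[-0.72,-10.2,0,0,0,-0.22],[-0.76,-10.7,0,0,0,-0.226],[-0.76,-10.92,0,0,0,-0.226],[-0.76,-10.92,0,0,0,-0.226]]
  ]
}}

```text
time: 37.12
position: [0.3954, 0.2446, 0.4436]
tool_rot: [0.993, 0.121, -0.001, 0.0]
ft_force: [-0.0, 0.1, -2.6]
grip_width: 0.0295
grip_force: 55.0
```

>>> {"name": "move_arm", "arguments": {
  "commands": [
    [[0,0,0.5,0,0,0],[0,0,1,0,0,0],[0,0,1.1,0,0,0],[0,0,1.1,0,0,0]]
  ]
}}

```text
time: 37.62
position: [0.3959, 0.2441, 0.4007]
tool_rot: [0.993, 0.121, -0.0, 0.0]
ft_force: [0.5, 0.3, -2.5]
grip_width: 0.0293
grip_force: 55.0
```

```bash
python3 -c "
from h import *
plan((.3953,.2449,.40,13.9),(.3953,.2449,.3197,13.9))
c=camera('side');P=cloud(c)
Q=P.reshape(-1,3);e=np.array([np.cos(np.radians(13.9)),np.sin(np.radians(13.9))]);f=np.array([-e[1],e[0]])
o=np.array([.3973,.2449]);u=(Q[:,:2]-o)@e;v=(Q[:,:2]-o)@f
for nm,lo,hi in(('lead',.05,.068),('blade',.105,.155)):
    s=(abs(u)<.035)&(abs(v)<.05)&(Q[:,2]>lo)&(Q[:,2]<hi)
    if s.sum(): print(nm,s.sum(),np.round(np.percentile(u[s],[2,25,50,75,98]),4),np.round(np.percentile(v[s],[2,50,98]),4))
"
```

```text
t 37.62 p [0.3959 0.2441 0.4007] yaw 13.85 tilt [-0.0004 -0.0003] F [ 0.5  0.3 -2.5] w 0.0293 g 55.0
[-0.009, -0.023, 0.018, 0.0, 0.0, -0.001] rows>=0.0
[-0.009, -0.023, 2.026, 0.0, 0.0, -0.001] rows>=1.3
lead 292 [-0.0178 -0.0117  0.0089  0.0153  0.023 ] [-0.0213  0.0028  0.0214]
blade 87 [-0.0046 -0.0024 -0.0001  0.003   0.0053] [0.0065 0.0288 0.0307]
```

Centred.

>>> {"name": "move_arm", "arguments": {
  "commands": [
    [[0,-0.02,0.5,0,0,0],[0,-0.02,0.8,0,0,0],[0,-0.02,1.1,0,0,0],[0,-0.02,1.3,0,0,0],[0,-0.02,1.5,0,0,0],[0,-0.02,1.65,0,0,0],[0,-0.02,1.8,0,0,0],[0,-0.02,1.9,0,0,0],[0,-0.02,1.98,0,0,0],[0,-0.02,2.05,0,0,0],[0,-0.02,2.07,0,0,0],[0,-0.02,2.07,0,0,0]]
  ]
}}

```text
time: 39.17
position: [0.3955, 0.2454, 0.3197]
tool_rot: [0.993, 0.121, 0.001, -0.0]
ft_force: [-4.9, -2.4, 14.8]
grip_width: 0.0298
grip_force: 55.0
```

Home. I release and retreat.

>>> {"name": "move_arm", "arguments": {
  "commands": [
    [[0,0,0,0,0,0],[0,0,0,0,0,0],[0,0,0,0,0,0],[0,0,0,0,0,0]]
  ],
  "claw": -0.2
}}

```text
time: 39.67
position: [0.3957, 0.2455, 0.3179]
tool_rot: [0.993, 0.121, 0.0, -0.0]
ft_force: [-0.0, 0.1, 0.1]
grip_width: 0.0509
grip_force: 0.0
```

>>> {"name": "move_arm", "arguments": {
  "commands": [
    [[0,0,-0.5,0,0,0],[0,0,-1.5,0,0,0],[0,0,-2.8,0,0,0],[0,0,-4,0,0,0],[0,0,-4.3,0,0,0],[0,2,-4.3,0,0,0],[0,3,-4.3,0,0,0],[0,3,-4.3,0,0,0]]
  ]
}}

```text
time: 40.67
position: [0.4251, 0.126, 0.4889]
tool_rot: [0.993, 0.118, -0.001, 0.0]
ft_force: [-0.5, 0.4, -0.7]
grip_width: 0.052
grip_force: 0.0
```

```bash
python3 -c "
from h import *
plan()
c=camera('side');P=cloud(c);cv2.imwrite('pics/end.png',c['pixels'])
Q=P.reshape(-1,3);e=np.array([np.cos(np.radians(13.9)),np.sin(np.radians(13.9))]);f=np.array([-e[1],e[0]])
for o in((.3973,.2449),(.5137,.2737)):
    u=(Q[:,:2]-o)@e;v=(Q[:,:2]-o)@f
    for nm,lo,hi in(('bar',.105,.12),('handle',.13,.3)):
        s=(abs(u)<.012)&(abs(v)<.05)&(Q[:,2]>lo)&(Q[:,2]<hi)
        if s.sum(): print(nm,s.sum(),np.round(np.percentile(u[s],[2,50,98]),4),np.round(np.percentile(v[s],[2,50,98]),4),'z',np.percentile(Q[s,2],[2,98]))
"
```

```text
t 40.67 p [0.4251 0.126  0.4889] yaw 13.55 tilt [-0.0018 -0.001 ] F [-0.5  0.4 -0.7] w 0.0520 g 0.0
bar 26 [-0.0046  0.0009  0.0051] [0.0143 0.0295 0.0335] z [0.11324621 0.11992657]
handle 181 [-0.0054  0.0006  0.0067] [-0.0114  0.0119  0.017 ] z [0.13109351 0.17837332]
bar 58 [-0.0045 -0.0036  0.0052] [-0.0242  0.0167  0.0331] z [0.1075804  0.11982301]
handle 215 [-0.0049 -0.001   0.007 ] [-0.0105  0.0094  0.0168] z [0.13116909 0.17833631]
```

View pics/end.png

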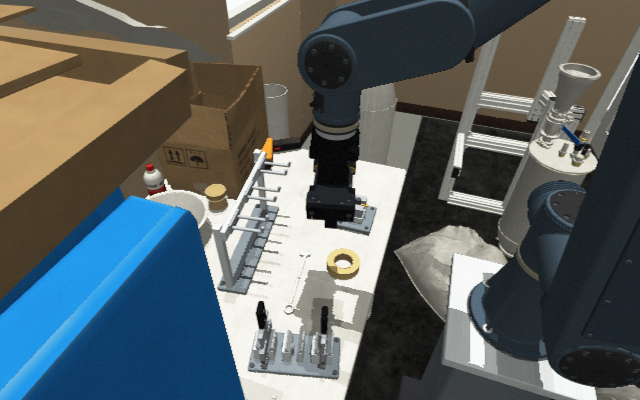

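Both paddles stand seated in the carrier at (262,340) and (323,335). The rack is empty and the gripper is clear.

```bash
python3 -c "
from rig import *
print(hand_in())"
```

```text
the job is handed in; nothing more can be done
None
```

Only the wide and middle paddles were on the rack; each was held on the gauge for over six seconds, then pushed home in the carrier (bay2 and bay0) and released, and the job was handed in at about 41 s (`hand_in()` gave no verdict).

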